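Finish the crosswise support crib at the repair bench

TASK

Finish the support crib on its aluminium base: take the bars from the sloping rack, first lay the short bar into the empty pair of saddles, parallel to the bar already there, then lay the two long bars crosswise on top, one directly above each rail of the base. Every bar must lie level with its notches dropped fully over the bars or rails beneath it, and be let go; set the bars down gently, without dropping or forcing them, and leave the other things on the bench where they are.

Things in the scene. Friction and masses are not known exactly. Their poses are not given: they have to be found in the camera images.
- base: Fixed aluminium crib base: plate 180 (x) x 150 (y) x 8 mm with two rails along x (150 long, 24 wide, tops 30 mm above the table) centred at y = -50 and +50. Across the rails' tops are saddles 27 mm wide, 4 mm deep, centred at x = +50 (holding placed_bar) and x = -50 (empty). Origin: centre of the plate's underside, on the table.
- empty_saddles (a point): Point on the base midway between its two empty saddles (base x = -50, y = 0), 20 mm above the table: where the middle of the short bar's underside comes when it is seated along the base's y; its top is then 40 mm up. Axes as the base's.
- crossing (a point): Point on the base at x = 0, y = 0, 34 mm above the table: the height of the underside of a long bar seated on top along the base's x (its top 54 mm up). The long bars' middles belong 50 mm either side of this point along the base's y. Axes as the base's.
- rack: Fixed grey rack, foot 200 (x) x 260 (y) mm. Three bars lie on it 75 mm apart, sloping 35 degrees, rising to its +x, on two rails along its y (24 wide, 16 thick, 100 mm apart along the slope) with their notches over the rails: lift them off square to the slope. Free space under the bars between the rails. Origin: centre of the foot, on the table; middles of the bars' undersides 105 mm above.
- short_bar: Black plastic bar 150 mm long (about 0.09 kg), 24 wide, 20 high, plain top; two notches in the underside, 27 mm long, 6 mm deep, centred 50 mm either side of the middle. Origin: middle of the underside; x along the bar, y across, z out of its top (20 mm up). Same if turned half round about z. At the start it lies up the slope of the rack.
- long_bar_1: Black plastic bar 190 mm long (about 0.12 kg), 24 wide, 20 high, plain top; two notches in the underside, 27 mm long, 6 mm deep, centred 50 mm either side of the middle. Origin: middle of the underside; x along the bar, y across, z out of its top (20 mm up). Same if turned half round about z. At the start it lies up the slope of the rack.
- long_bar_2: Black plastic bar 190 mm long (about 0.12 kg), as long_bar_1 and exchangeable with it: 24 wide, 20 high, plain top; two notches in the underside, 27 mm long, 6 mm deep, centred 50 mm either side of the middle. Origin: middle of the underside; x along the bar, y across, z out of its top (20 mm up). Same if turned half round about z. At the start it lies up the slope of the rack.
- placed_bar: Black plastic bar 150 mm long, as short_bar, loose, already seated in the base's saddles at its x = +50 mm, lying along the base's y; stays there. 24 wide, 20 high, plain top; two notches in the underside, 27 mm long, 6 mm deep, centred 50 mm either side of the middle. Origin: middle of the underside; x along the bar, y across, z out of its top (20 mm up). Same if turned half round about z.
- meter: Bystander: yellow multimeter 170 x 85 x 45 mm, lying flat. Origin: centre of its underside.
- driver_a: Bystander: blue-handled screwdriver 190 mm long, lying along its x. Origin: centre of its underside.
- driver_b: Bystander: red-handled screwdriver 170 mm long, lying along its x. Origin: centre of its underside.
- phone_frame: Bystander: opened phone frame 150 x 70 x 10 mm, lying flat. Origin: centre of its underside.
- tape_roll: Bystander: grey tape roll, diameter 90 mm, 22 mm high. Origin: centre of its underside.
- screw_jar: Bystander: small glass jar, diameter 56 mm, 60 mm high. Origin: centre of its underside.

How it is judged:
On the way, in this order (a step that is already met when the one before it is completed fails the run):
1. the short bar lies seated in the empty saddles and is let go (x of placed_bar in the frame of base between 0.046 and 0.054 m and y of placed_bar in the frame of base between -0.004 and 0.004 m and z of placed_bar in the frame of base between 0.017 and 0.0222 m and angle between the x axis of each of placed_bar, short_bar and the y axis of base, either way round below 0.1 rad and angle between each of placed_bar, short_bar's own z axis and vertical below 0.06 rad and x of short_bar in the frame of base between -0.054 and -0.046 m and y of short_bar in the frame of base between -0.004 and 0.004 m and z of short_bar in the frame of base between 0.017 and 0.0222 m and linear speed of short_bar below 0.02 m/s and contact force between the fingers and short_bar below 0.2 N), for 0.2 s.
2. one long bar lies seated across the two short bars, above a rail, and is let go (x of placed_bar in the frame of base between 0.046 and 0.054 m and y of placed_bar in the frame of base between -0.004 and 0.004 m and z of placed_bar in the frame of base between 0.017 and 0.0222 m and angle between the x axis of each of placed_bar, short_bar and the y axis of base, either way round below 0.1 rad and angle between each of placed_bar, short_bar's own z axis and vertical below 0.06 rad and x of short_bar in the frame of base between -0.054 and -0.046 m and y of short_bar in the frame of base between -0.004 and 0.004 m and z of short_bar in the frame of base between 0.017 and 0.0222 m and ((x of long_bar_1 in the frame of base between -0.006 and 0.006 m and y of long_bar_1 in the frame of base between -0.062 and -0.038 m and z of long_bar_1 in the frame of base between 0.031 and 0.0362 m and angle between the x axis of long_bar_1 and the x axis of base, either way round below 0.12 rad and angle between long_bar_1's own z axis and vertical below 0.06 rad and linear speed of long_bar_1 below 0.02 m/s and contact force between the fingers and long_bar_1 below 0.2 N) or (x of long_bar_1 in the frame of base between -0.006 and 0.006 m and y of long_bar_1 in the frame of base between 0.038 and 0.062 m and z of long_bar_1 in the frame of base between 0.031 and 0.0362 m and angle between the x axis of long_bar_1 and the x axis of base, either way round below 0.12 rad and angle between long_bar_1's own z axis and vertical below 0.06 rad and linear speed of long_bar_1 below 0.02 m/s and contact force between the fingers and long_bar_1 below 0.2 N) or (x of long_bar_2 in the frame of base between -0.006 and 0.006 m and y of long_bar_2 in the frame of base between -0.062 and -0.038 m and z of long_bar_2 in the frame of base between 0.031 and 0.0362 m and angle between the x axis of long_bar_2 and the x axis of base, either way round below 0.12 rad and angle between long_bar_2's own z axis and vertical below 0.06 rad and linear speed of long_bar_2 below 0.02 m/s and contact force between the fingers and long_bar_2 below 0.2 N) or (x of long_bar_2 in the frame of base between -0.006 and 0.006 m and y of long_bar_2 in the frame of base between 0.038 and 0.062 m and z of long_bar_2 in the frame of base between 0.031 and 0.0362 m and angle between the x axis of long_bar_2 and the x axis of base, either way round below 0.12 rad and angle between long_bar_2's own z axis and vertical below 0.06 rad and linear speed of long_bar_2 below 0.02 m/s and contact force between the fingers and long_bar_2 below 0.2 N))), for 0.2 s.
At the end, for the whole second after the job is handed in: Both short bars seated in the saddles (4 mm, 0.1 rad; underside under 22.2 mm high), the long bars seated across them, either order, one over each rail (12 mm across, 6 mm along, 0.12 rad; underside under 36.2 mm); all level to 0.06 rad, at rest (0.02 m/s), let go (all of step 1 and (((x of long_bar_1 in the frame of base between -0.006 and 0.006 m and y of long_bar_1 in the frame of base between 0.038 and 0.062 m and z of long_bar_1 in the frame of base between 0.031 and 0.0362 m and angle between the x axis of long_bar_1 and the x axis of base, either way round below 0.12 rad and angle between long_bar_1's own z axis and vertical below 0.06 rad) and (x of long_bar_2 in the frame of base between -0.006 and 0.006 m and y of long_bar_2 in the frame of base between -0.062 and -0.038 m and z of long_bar_2 in the frame of base between 0.031 and 0.0362 m and angle between the x axis of long_bar_2 and the x axis of base, either way round below 0.12 rad and angle between long_bar_2's own z axis and vertical below 0.06 rad)) or ((x of long_bar_1 in the frame of base between -0.006 and 0.006 m and y of long_bar_1 in the frame of base between -0.062 and -0.038 m and z of long_bar_1 in the frame of base between 0.031 and 0.0362 m and angle between the x axis of long_bar_1 and the x axis of base, either way round below 0.12 rad and angle between long_bar_1's own z axis and vertical below 0.06 rad) and (x of long_bar_2 in the frame of base between -0.006 and 0.006 m and y of long_bar_2 in the frame of base between 0.038 and 0.062 m and z of long_bar_2 in the frame of base between 0.031 and 0.0362 m and angle between the x axis of long_bar_2 and the x axis of base, either way round below 0.12 rad and angle between long_bar_2's own z axis and vertical below 0.06 rad))) and linear speed of each of placed_bar, long_bar_1, long_bar_2 below 0.02 m/s and contact force between the fingers and placed_bar below 0.2 N and contact force between the fingers and long_bar_1 below 0.2 N and contact force between the fingers and long_bar_2 below 0.2 N); the robot touches nothing.
It fails at once if a bystander is pushed more than 25 mm (distance of any of meter, driver_a, driver_b, phone_frame, tape_roll, screw_jar from where it was at the start of the episode above 0.025 m).
It fails at once if a bar is dropped or forced: a contact of over 45 N with the base or a bar beneath (contact force between any of short_bar, placed_bar, long_bar_1, long_bar_2 and base above 45 N or contact force between any of long_bar_1, long_bar_2 and short_bar above 45 N or contact force between any of long_bar_1, long_bar_2 and placed_bar above 45 N).
It also fails if it takes over 72 s, if anything falls off the work surface, if the arm or the gripper's body presses on something with over 40 N, if the wrist force passes 120 N, or if a joint passes its speed limit or range.

ROBOT

A 6-joint arm with a two-finger parallel gripper is mounted at the origin on the work surface. World frame = base frame: x ahead of the robot, y to its left, z up, the work surface at z = 0. Lengths are in m, angles in rad, forces in N, time in s.
With the tool pointing down it reaches from about 0.375 to 0.9 m from the base axis. Payload 3.1 kg.
Tool frame: the origin (TCP) lies between the finger pads; the fingertips stand 8 mm ahead of it and the grasp point (between the pads) lies 11 mm behind it; z points along the fingers, y is the line along which they close (so a half turn about z gives the same grasp; the last joint's range is limited). The gripper opens to 87 mm and grips with 3 to 60 N. Pads are 19 mm wide; open, the fingers measure 117 mm over their backs; the gripper's body (75 mm by 190 mm) begins 51 mm behind the grasp point.
Start: joints at [-1.504, 0.527, 1.433, -0, 1.181, -0.178], TCP at [0.152, -0.606, 0.231] pointing down, gripper open.
Joint ranges: [-3.08, 3.08], [-0.75, 2.2], [0.22, 2.44], [-1.43, 4.57], [0, 2.65], [-2.85, 2.85]. Speed limits (rad/s): [2.79, 2.79, 3.14, 3.14, 3.14, 3.14].

INTERFACE

Orientations are given as a unit quaternion [x, y, z, w].
In Python, from rig import robot gives the robot as it stands.
- The arm moves only by the tool move_arm, never from a script. Its argument "motion" is text: rows parted by semicolons, each of 5 numbers parted by spaces: the opening, from -1 (shut) to 1 (fully open), then the shift along the tool's x, y, z normalised to -1 to 1, where 1 is 0.2 m, then the turn about the tool's z normalised to -1 to 1, where 1 is pi rad. A call has 1 to 12 rows; each row is the pose to reach, as a shift and turn from the pose commanded when the call began, along the tool's axes at that moment, turning the shorter way round; what a row does not reach only later rows make up. A row lasts 1/12 s, in which the tool goes at most 41.7 mm and 7.16 degrees, less where a joint would pass 70% of its speed; a pose out of reach is approached as far as the arm can. A call with a number of a shift or a turn outside -1 to 1 is refused whole. A call with a gripper value outside its range is refused whole. The fingers move at their own pace and stop on an object; "newtons" is the grip in N (left out, the last holds). Time passes only in rows, so rows that repeat a pose let the fingers close. It gives the time, the measured TCP pose, the force, the opening and the grip force at its end, in the units of the state.
- robot.get_obs(): the state, without advancing time (a new reading comes with each control period).
- robot.camera(name): name is "scene" or "top" or "wrist"; returns (picture, depth): 480x640x3 uint8, red, green, blue; 480x640 float32, m along the optical axis (not along the pixel's ray), 0 where there is no reading.
- robot.camera_model(name): a dict with "mtx" (3x3 intrinsics, pixels), "position" and "attitude" of the camera in the world. Camera axes: x right, y down, z forward; pixel columns grow to the right and rows downward; lengths in m; the calibration is good to about 2 mm. A picture is of the moment at which its call begins: read the wrist's pose just before it. camera_model takes no time and is no camera call; for the wrist camera it gives the pose at the moment of the call.
- robot.hand_in(): hands the job in; it is judged then, once.
The state is a dict: "time": time; "q": joint angles; "joint_velocities": joint speeds; "joint_torque": joint torques, N m; "position": TCP position; "tool_rot": TCP orientation; "ft_force": force on the tool from outside, world axes, zero at the start; "moment": the same for the moment, N m; "grip_width": finger opening in m; "grip_force": force on a finger pad.
Only numpy, scipy, OpenCV 4.12 (cv2) and the standard library are available. Lean on these libraries where they do the work, as an engineer would, in place of code of your own. Each camera call takes 0.05 s, during which the arm holds its last target. There are 200 camera calls.

## Working session

There is one attempt and no reset: what is moved stays moved. The work goes in short steps, Python scripts to look and compute and a tool call to move; the robot and the scene stay as the last step left them, time stands still between calls to the robot, and variables do not carry over. Pictures are saved under pics/ and viewed, at most 10 in all, crops included, and the job is handed in when it is done.

Besides the shell and the picture viewer there is one more tool, called after "Request:" as name(argument=value, ...), one argument or row to a line, values as JSON. move_arm: Moves the arm, as the interface text tells. Its arguments: {"type":"object","properties":{"motion":{"type":"string"},"newtons":{"type":"number"}},"required":["motion"]}

```bash
mkdir -p pics; cat > h.py <<'E'
from rig import robot
import numpy as np, cv2
from scipy.spatial.transform import Rotation as R
def cam(n):
    m=robot.camera_model(n); im,d=robot.camera(n)
    return m,im,d
def att(m):
    a=np.array(m["attitude"],float)
    return a if a.shape==(3,3) else R.from_quat(a).as_matrix()
def pts(m,uv,z=None,d=None):
    """pixels -> world, on plane height z or by depth image d"""
    uv=np.array(uv,float); K=np.array(m["mtx"]); p=np.array(m["position"])
    r=np.c_[uv,np.ones(len(uv))]@np.linalg.inv(K).T
    w=r@att(m).T
    if d is not None: s=np.array([d[int(round(v)),int(round(u))] for u,v in uv])
    else: s=(z-p[2])/w[:,2]
    return p+w*s[:,None]
def save(n,im): cv2.imwrite("pics/"+n,im[:,:,::-1])
E
python3 - <<'E'
from h import *
for n in("top","scene"):
    m,im,d=cam(n); save(n+"0.png",im); np.savez(n+"0.npz",im=im,d=d); print(n,m)
print(robot.get_obs())
E
```

```text
top {'mtx': array([[504.36660127,   0.        , 312.13822846],
       [  0.        , 504.36660127, 233.54919977],
       [  0.        ,   0.        ,   1.        ]]), 'position': array([ 4.33104141e-01, -1.01099396e-04,  1.08397355e+00]), 'attitude': array([ 0.70926828, -0.70364465,  0.0264964 , -0.03347613])}
scene {'mtx': array([[592.11242519,   0.        , 316.46419263],
       [  0.        , 592.11242519, 235.78926958],
       [  0.        ,   0.        ,   1.        ]]), 'position': array([ 1.30338671, -0.63371636,  0.78672346]), 'attitude': array([ 0.80014372,  0.37348345, -0.20717244, -0.42114098])}
{'time': 0.1, 'q': array([-1.50448557e+00,  5.28410476e-01,  1.43376364e+00, -4.39674820e-05,
        1.18139354e+00, -1.78512892e-01]), 'joint_velocities': array([ 0.00131279, -0.00323787, -0.00344608,  0.00027078, -0.00011658,
        0.00062752]), 'joint_torque': array([ 4.95250151e-04, -4.40985703e+01, -1.77150840e+01,  6.34731981e-02,
        5.34255698e-02, -3.97497331e-05]), 'position': array([ 0.1514565 , -0.60571119,  0.22964992]), 'tool_rot': array([ 9.92515518e-01,  1.22114582e-01,  3.50730031e-05, -9.87085790e-04]), 'ft_force': array([0.04811429, 0.85781812, 0.38619996]), 'moment': array([-0.02375771,  0.0063473 ,  0.01298787]), 'grip_force': 0.0, 'grip_width': 0.08723730327977344}
```

View pics/top0.png

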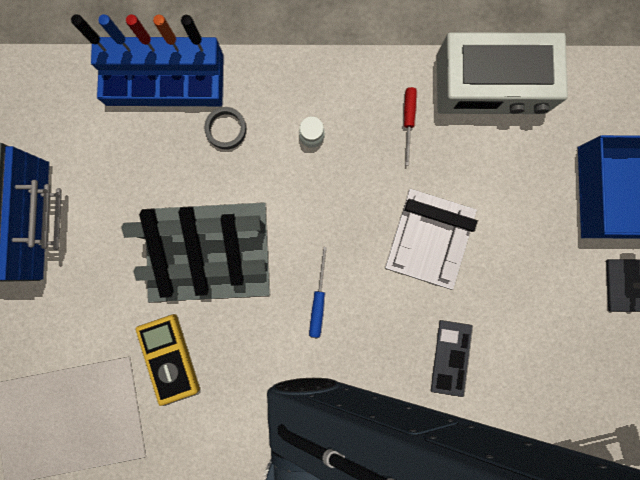

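View pics/scene0.png

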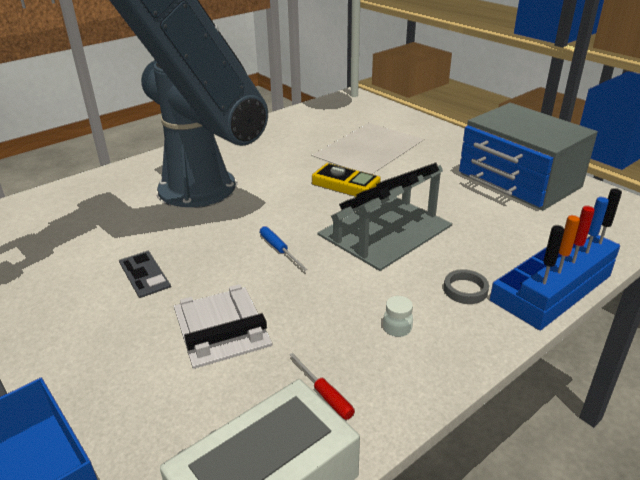

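```bash
cat > seg.py <<'E'
from h import *
def cloud(m,d):
    v,u=np.mgrid[:480,:640]; uv=np.c_[u.ravel(),v.ravel()]
    return pts(m,uv,d=d).reshape(480,640,3)
def bars(m,im,d,box,zmin,thr=45,amin=150):
    P=cloud(m,d); k=(im.max(2)<thr)&(d>0)&(P[...,2]>zmin)
    x0,y0,x1,y1=box; q=np.zeros_like(k); q[y0:y1,x0:x1]=k[y0:y1,x0:x1]
    q=cv2.morphologyEx(q.astype(np.uint8),cv2.MORPH_OPEN,np.ones((3,3)))
    n,l,s,c=cv2.connectedComponentsWithStats(q)
    for i in range(1,n):
        if s[i,4]<amin: continue
        X=P[l==i]; X=X[np.abs(X[:,2]-np.median(X[:,2]))<.12]; mu=X.mean(0); V=np.linalg.svd(X-mu,full_matrices=False)[2]
        t=(X-mu)@V[0]; a,b=np.percentile(t,[.5,99.5]); w=(X-mu)@V[1]
        A=V[0]*np.sign(V[0][0]); mid=mu+V[0]*(a+b)/2
        yield dict(px=c[i].round(),n=s[i,4],mid=mid.round(4),ax=A.round(3),L=round(b-a,4),W=round(np.ptp(np.percentile(w,[1,99])),4),yaw=round(np.degrees(np.arctan2(A[1],A[0])),2),slope=round(np.degrees(np.arcsin(A[2])),2))
E
python3 - <<'E'
from seg import *
m=robot.camera_model("top"); z=np.load("top0.npz")
for b in bars(m,z["im"],z["d"],(110,190,280,310),.05): print(b)
for b in bars(m,z["im"],z["d"],(390,185,485,240),.02): print(b)
m=robot.camera_model("scene"); z=np.load("scene0.npz")
for b in bars(m,z["im"],z["d"],(310,150,450,230),.05): print(b)
for b in bars(m,z["im"],z["d"],(175,310,275,350),.02): print(b)
# base corners, plate top z .008; and heights
m=robot.camera_model("top")
print(pts(m,[(411,189),(477,207),(453,289),(386,268)],z=.008).round(4))
print(pts(m,[(326,180),(326,270)],z=0).round(3))
z=np.load("top0.npz")
save("base_crop.png",cv2.resize(z["im"][180:295,380:485],None,fx=5,fy=5,interpolation=cv2.INTER_CUBIC))
E
```

```text
{'px': array([193., 250.]), 'n': np.int32(1289), 'mid': array([0.4739, 0.2353, 0.1204]), 'ax': array([0.82 , 0.054, 0.569]), 'L': np.float64(0.1889), 'W': np.float64(0.0272), 'yaw': np.float64(3.8), 'slope': np.float64(34.69)}
{'px': array([156., 252.]), 'n': np.int32(1361), 'mid': array([0.4696, 0.3063, 0.1199]), 'ax': array([0.819, 0.054, 0.572]), 'L': np.float64(0.1894), 'W': np.float64(0.0274), 'yaw': np.float64(3.75), 'slope': np.float64(34.85)}
{'px': array([232., 249.]), 'n': np.int32(977), 'mid': array([0.4785, 0.1621, 0.1208]), 'ax': array([0.826, 0.055, 0.561]), 'L': np.float64(0.1486), 'W': np.float64(0.0253), 'yaw': np.float64(3.8), 'slope': np.float64(34.15)}
{'px': array([440., 215.]), 'n': np.int32(844), 'mid': array([ 0.5625, -0.2557,  0.0389]), 'ax': array([ 0.3  ,  0.954, -0.006]), 'L': np.float64(0.1457), 'W': np.float64(0.0251), 'yaw': np.float64(72.56), 'slope': np.float64(-0.34)}
{'px': array([389., 186.]), 'n': np.int32(1007), 'mid': array([0.5074, 0.22  , 0.1374]), 'ax': array([0.369, 0.883, 0.289]), 'L': np.float64(0.2226), 'W': np.float64(0.1929), 'yaw': np.float64(67.34), 'slope': np.float64(16.8)}
{'px': array([225., 331.]), 'n': np.int32(1116), 'mid': array([ 0.5684, -0.2614,  0.0365]), 'ax': array([0.3  , 0.954, 0.004]), 'L': np.float64(0.1463), 'W': np.float64(0.0272), 'yaw': np.float64(72.52), 'slope': np.float64(0.26)}
[[ 0.6224 -0.2012  0.008 ]
 [ 0.5844 -0.3421  0.008 ]
 [ 0.4091 -0.2881  0.008 ]
 [ 0.4523 -0.1467  0.008 ]]
[[ 0.642 -0.018  0.   ]
 [ 0.447 -0.019  0.   ]]
```

View pics/base_crop.png

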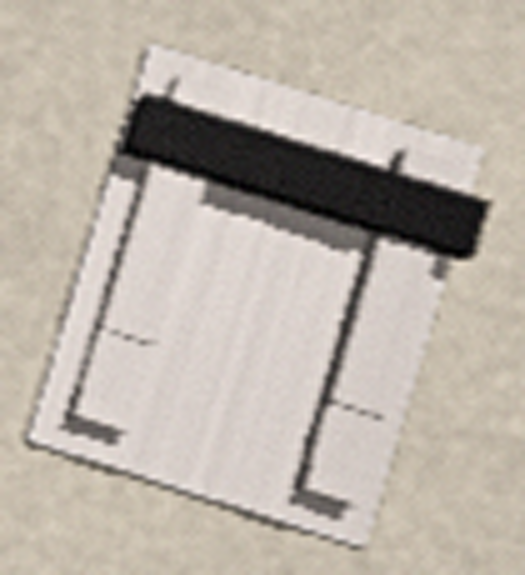

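The scene shows the rack at left (px 150–240, 200–300 in top) with two long bars and the short one at right (px 232,249). The base (centre ≈ px 431,239) is yawed −17.5°, placed bar at its far side. There is free table around px (355,195).

Request:
move_arm(
  motion="0.2 0.94 -0.68 -0.1 0;0.2 0.94 -0.68 -0.1 0;0.2 0.94 -0.68 -0.1 0;0.2 0.94 -0.68 -0.1 0;0.2 0.94 -0.68 -0.1 0;0.2 0.94 -0.68 -0.1 0;0.2 0.94 -0.68 -0.1 0",
  newtons=12,
)

```text
time: 0.68
position: [0.3033, -0.4238, 0.2506]
tool_rot: [0.992, 0.125, 0.0, -0.002]
ft_force: [-0.3, -0.4, -0.4]
grip_width: 0.054
grip_force: 0.0
```

Request:
move_arm(
  motion="0.2 0.94 -0.68 0 0;0.2 0.94 -0.68 0 0;0.2 0.94 -0.68 0 0;0.2 0.94 -0.68 0 0;0.2 0.94 -0.68 0 0;0.2 0.94 -0.68 0 0;0.2 0.94 -0.68 0 0;0.2 0.94 -0.68 0 0",
)

```text
time: 1.35
position: [0.4507, -0.251, 0.2502]
tool_rot: [0.992, 0.123, -0.0, 0.0]
ft_force: [-0.2, -0.7, -0.6]
grip_width: 0.052
grip_force: 0.0
```

```bash
cat >> h.py <<'E'
def tool():
    o=robot.get_obs(); Rm=R.from_quat(o["tool_rot"]).as_matrix()
    return o,np.array(o["position"]),np.degrees(np.arctan2(Rm[1,0],Rm[0,0])),Rm
def to(x,y,z,yaw):
    o,p,ps,Rm=tool(); a=np.radians(ps)
    d=np.array([x,y,z])-p; X=np.array([np.cos(a),np.sin(a),0]);Y=np.array([np.sin(a),-np.cos(a),0])
    print("t",round(o["time"],2),"pos",p.round(4),"yaw",round(ps,2),"F",np.round(o["ft_force"],1),"w",round(o["grip_width"],4),"g",round(o["grip_force"],1))
    print(" shift",np.round([d@X/.2,d@Y/.2,-d[2]/.2],4),"turn",round(-((yaw-ps+180)%360-180)/180,4))
E
python3 - <<'E'
from h import *
to(.484,.1625,.25,3.78)
m,im,d=cam("wrist"); print(m["position"],att(m).round(3)); save("w1.png",im); np.savez("w1.npz",im=im,d=d,p=m["position"],a=att(m),K=m["mtx"])
E
```

```text
t 1.35 pos [ 0.4507 -0.251   0.2502] yaw 14.18 F [-0.2 -0.7 -0.6] w 0.052 g 0.0
 shift [ 6.6810e-01 -1.9634e+00  1.2000e-03] turn 0.0578
[ 0.53204611 -0.23107185  0.40486941] [[ 0.245 -0.924 -0.295]
 [-0.97  -0.233 -0.075]
 [ 0.     0.305 -0.953]]
```

View pics/w1.png

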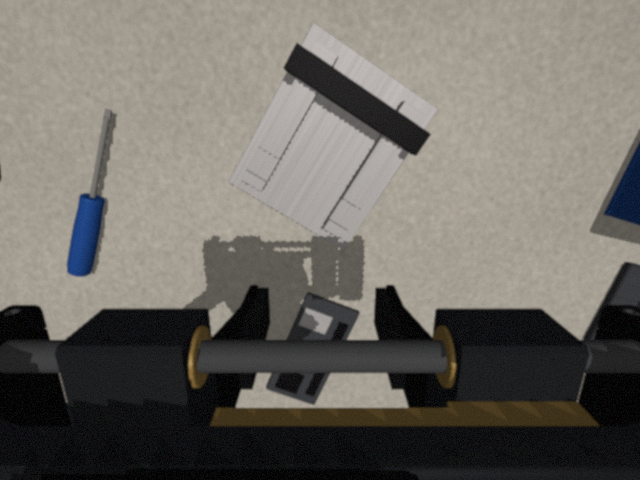

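The wrist view shows the base (px 230–435, 25–235) with saddles on the near side and nothing in the way.

Request:
move_arm(
  motion="0.2 0.33 -0.98 0 0;0.2 0.33 -0.98 0 0;0.2 0.33 -0.98 0 0;0.2 0.33 -0.98 0 0;0.2 0.33 -0.98 0 0;0.2 0.33 -0.98 0 0",
)

```text
time: 1.9
position: [0.4654, -0.0407, 0.2503]
tool_rot: [0.992, 0.124, -0.001, -0.002]
ft_force: [-0.1, -0.4, -0.5]
grip_width: 0.0522
grip_force: 0.0
```

Request:
move_arm(
  motion="0.2 0.34 -0.98 0 0.0578;0.2 0.34 -0.98 0 0.0578;0.2 0.34 -0.98 0 0.0578;0.2 0.34 -0.98 0 0.0578;0.2 0.34 -0.98 0 0.0578;0.2 0.34 -0.98 0 0.0578;0.2 0.34 -0.98 0 0.0578;0.2 0.34 -0.98 0 0.0578",
)

```text
time: 2.57
position: [0.4857, 0.1597, 0.2503]
tool_rot: [1.0, 0.031, -0.0, 0.001]
ft_force: [-0.1, 0.0, -0.1]
grip_width: 0.0519
grip_force: 0.0
```

```bash
python3 - <<'E'
from h import *
to(.484,.1625,.113,3.78)
E
```

```text
t 2.57 pos [0.4857 0.1597 0.2503] yaw 3.58 F [-0.1  0.  -0.1] w 0.0519 g 0.0
 shift [-0.0074 -0.0144  0.6864] turn -0.0011
```

Request:
move_arm(
  motion="0.2 -0.007 -0.014 0.2 0;0.2 -0.007 -0.014 0.4 0;0.2 -0.007 -0.014 0.6 0;0.2 -0.007 -0.014 0.686 0;0.2 -0.007 -0.014 0.686 0;0.2 -0.007 -0.014 0.686 0;-1 -0.007 -0.014 0.686 0;-1 -0.007 -0.014 0.686 0;-1 -0.007 -0.014 0.686 0;-1 -0.007 -0.014 0.686 0;-1 -0.007 -0.014 0.686 0;-1 -0.007 -0.014 0.686 0",
  newtons=15,
)

```text
time: 3.57
position: [0.4842, 0.1643, 0.1142]
tool_rot: [0.999, 0.032, 0.001, 0.0]
ft_force: [-0.6, -1.5, 4.2]
grip_width: 0.0239
grip_force: 15.0
```

```bash
python3 - <<'E'
from seg import *
to(.484,.1625,.113,3.78)
E
```

```text
t 3.57 pos [0.4842 0.1643 0.1142] yaw 3.65 F [-0.6 -1.5  4.2] w 0.0239 g 15.0
 shift [-0.0017  0.0087  0.006 ] turn -0.0007
```

Request:
move_arm(
  motion="-1 -0.014 0 -0.02 0;-1 -0.029 0 -0.041 0;-1 -0.058 0 -0.082 0;-1 -0.086 0 -0.123 0;-1 -0.115 0 -0.164 0;-1 -0.115 0 -0.35 0;-1 -0.115 0 -0.5 0;-1 -0.115 0 -0.6 0;-1 -0.115 0 -0.6 0;-1 -0.115 0 -0.6 0",
)

```text
time: 4.4
position: [0.4608, 0.1628, 0.2349]
tool_rot: [0.999, 0.032, 0.002, -0.0]
ft_force: [0.5, 0.9, -0.1]
grip_width: 0.0241
grip_force: 15.0
```

```bash
python3 - <<'E'
from seg import *
to(.61,-.08,.22,-17.5)
m,im,d=cam("top"); save("t1.png",im)
m,im,d=cam("scene"); save("s1.png",cv2.resize(im[60:260,250:500],None,fx=2.5,fy=2.5))
E
```

```text
t 4.4 pos [0.4608 0.1628 0.2349] yaw 3.63 F [ 0.5  0.9 -0.1] w 0.0241 g 15.0
 shift [0.6677 1.259  0.0743] turn 0.1174
```

View pics/s1.png

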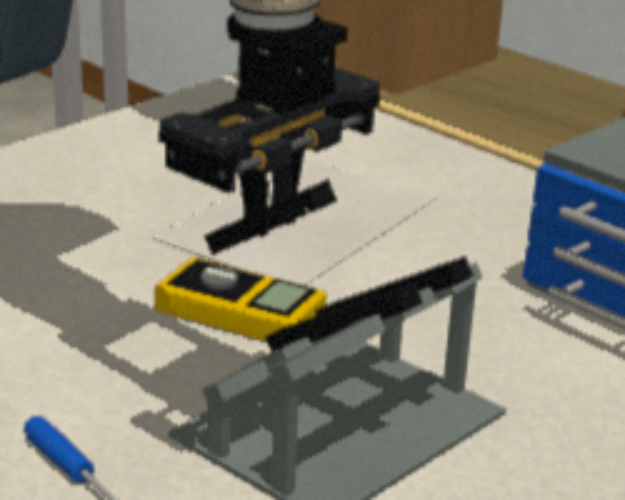

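The bar is held and still tilted about 35°, low end toward the robot. I carry it to the free table area and lower it onto its low end to level it.

Request:
move_arm(
  motion="-1 0.34 0.63 0 0;-1 0.34 0.63 0 0;-1 0.34 0.63 0 0;-1 0.34 0.63 0 0;-1 0.34 0.63 0 0",
)

```text
time: 4.92
position: [0.5387, 0.0375, 0.2316]
tool_rot: [1.0, 0.029, -0.0, 0.001]
ft_force: [0.4, 0.5, -0.9]
grip_width: 0.0239
grip_force: 15.0
```

Request:
move_arm(
  motion="-1 0.347 0.621 0.3 -0.383;-1 0.347 0.621 0.3 -0.383;-1 0.347 0.621 0.3 -0.383;-1 0.347 0.621 0.3 -0.383;-1 0.347 0.621 0.6 -0.383;-1 0.347 0.621 0.6 -0.383;-1 0.347 0.621 0.6 -0.383;-1 0.347 0.621 0.6 -0.383;-1 0.347 0.621 0.6 -0.383;-1 0.347 0.621 0.6 -0.383;-1 0.347 0.621 0.6 -0.383;-1 0.347 0.621 0.6 -0.383",
)

```text
time: 5.92
position: [0.6123, -0.0771, 0.112]
tool_rot: [0.807, 0.591, -0.001, -0.002]
ft_force: [0.1, 0.0, -1.3]
grip_width: 0.0242
grip_force: 15.0
```

```bash
python3 - <<'E'
from seg import *
to(.6143,-.078,.056,72.5)
E
```

```text
t 5.92 pos [ 0.6123 -0.0771  0.112 ] yaw 72.47 F [ 0.1  0.  -1.3] w 0.0242 g 15.0
 shift [-0.0011  0.0106  0.2799] turn -0.0002
```

Request:
move_arm(
  motion="-1 0 0 0.15 0;-1 0 0 0.28 0;-1 0 0 0.3 0;-1 0.02 0 0.33 0;-1 0.04 0 0.356 0;-1 0.056 0 0.386 0;-1 0.071 0 0.415 0;-1 0.08 0 0.437 0;-1 0.086 0 0.459 0;-1 0.0935 0 0.48 0;-1 0.0965 0 0.5 0;-1 0.0965 0 0.5 0",
  newtons=10,
)

```text
time: 6.92
position: [0.6197, -0.0597, 0.0127]
tool_rot: [0.806, 0.592, 0.0, 0.0]
ft_force: [0.2, 0.1, -1.2]
grip_width: 0.024
grip_force: 10.0
```

```bash
python3 - <<'E'
from seg import *
to(.62,-.06,.011,72.5)
m,im,d=cam("scene"); P=pts(m,[(0,0)],z=0)
K=m["mtx"]; c=att(m).T@(np.array([.62,-.06,.02])-m["position"]); u,v=(K@c/c[2])[:2].astype(int); print(u,v)
save("s2.png",cv2.resize(im[max(0,v-80):v+60,max(0,u-100):u+100],None,fx=3.5,fy=3.5))
E
```

```text
t 6.92 pos [ 0.6197 -0.0597  0.0127] yaw 72.58 F [ 0.2  0.1 -1.2] w 0.024 g 10.0
 shift [-0.0007  0.002   0.0084] turn 0.0005
327 304
```

View pics/s2.png

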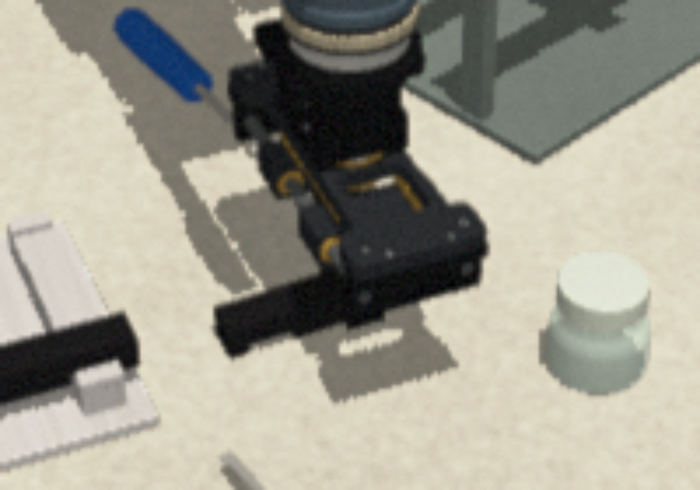

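Request:
move_arm(
  motion="-1 0 0 0.012 0;-1 0 0 0.012 0;0.2 0 0 0.012 0;0.2 0 0 0.012 0;0.2 0 0 0.012 0;0.2 0 0 0.012 0;0.2 0 0 -0.2 0;0.2 0 0 -0.4 0;0.2 0 0 -0.6 0;0.2 0 0 -0.8 0;0.2 0 0 -0.98 0;0.2 0 0 -0.98 0",
)

```text
time: 7.97
position: [0.6244, -0.0611, 0.2181]
tool_rot: [0.806, 0.592, 0.005, 0.007]
ft_force: [2.3, -0.4, 0.5]
grip_width: 0.0519
grip_force: 0.0
```

Request:
move_arm(
  motion="0.2 -0.92 -0.6 -0.2 0.325;0.2 -0.92 -0.6 -0.2 0.325;0.2 -0.92 -0.6 -0.2 0.325;0.2 -0.92 -0.6 -0.2 0.325;0.2 -0.92 -0.6 -0.2 0.325;0.2 -0.92 -0.6 -0.2 0.325;0.2 -0.92 -0.6 -0.2 0.325;0.2 -0.92 -0.6 -0.2 0.325;0.2 -0.92 -0.6 -0.2 0.325;0.2 -0.92 -0.6 -0.2 0.325",
)

```text
time: 8.8
position: [0.4497, -0.1995, 0.2493]
tool_rot: [0.992, 0.123, -0.0, 0.0]
ft_force: [-0.1, -0.2, 0.2]
grip_width: 0.0523
grip_force: 0.0
```

```bash
python3 - <<'E'
from seg import *
to(.62,-.06,.21,72.5)
m,im,d=cam("wrist"); np.savez("w2.npz",im=im,d=d,p=m["position"],a=att(m),K=m["mtx"])
for b in bars(m,im,d,(0,0,640,230),.012): print("W",b)
save("w2.png",im)
m,im,d=cam("top"); np.savez("t2.npz",im=im,d=d)
for b in bars(m,im,d,(325,130,485,260),.012): print("T",b)
m,im,d=cam("scene")
for b in bars(m,im,d,(100,250,390,370),.012): print("S",b)
E
```

```text
t 8.8 pos [ 0.4497 -0.1995  0.2493] yaw 14.16 F [-0.1 -0.2  0.2] w 0.0523 g 0.0
 shift [ 0.9962 -0.468   0.1966] turn -0.3241
W {'px': array([256.,  24.]), 'n': np.int32(2317), 'mid': array([ 0.6068, -0.0926,  0.0203]), 'ax': array([ 0.225,  0.974, -0.002]), 'L': np.float64(0.0898), 'W': np.float64(0.0244), 'yaw': np.float64(76.98), 'slope': np.float64(-0.14)}
W {'px': array([15., 44.]), 'n': np.int32(565), 'mid': array([0.5339, 0.1102, 0.0314]), 'ax': array([ 0.008,  0.001, -1.   ]), 'L': np.float64(0.0373), 'W': np.float64(0.0161), 'yaw': np.float64(4.69), 'slope': np.float64(-89.51)}
W {'px': array([409., 115.]), 'n': np.int32(3974), 'mid': array([ 0.562 , -0.2588,  0.0404]), 'ax': array([ 0.294,  0.956, -0.001]), 'L': np.float64(0.1448), 'W': np.float64(0.0229), 'yaw': np.float64(72.92), 'slope': np.float64(-0.07)}
W {'px': array([ 16., 135.]), 'n': np.int32(552), 'mid': array([0.4524, 0.1054, 0.0354]), 'ax': array([ 0.018,  0.002, -1.   ]), 'L': np.float64(0.0442), 'W': np.float64(0.0167), 'yaw': np.float64(4.83), 'slope': np.float64(-88.96)}
T {'px': array([450., 236.]), 'n': np.int32(1212), 'mid': array([ 0.4734, -0.1442,  0.5659]), 'ax': array([ 0.612, -0.353, -0.708]), 'L': np.float64(0.0905), 'W': np.float64(0.0683), 'yaw': np.float64(-30.01), 'slope': np.float64(-45.05)}
S {'px': array([324., 307.]), 'n': np.int32(710), 'mid': array([ 0.6218, -0.0667,  0.0195]), 'ax': array([0.302, 0.953, 0.004]), 'L': np.float64(0.147), 'W': np.float64(0.0232), 'yaw': np.float64(72.44), 'slope': np.float64(0.22)}
S {'px': array([224., 331.]), 'n': np.int32(1106), 'mid': array([ 0.5687, -0.2615,  0.0366]), 'ax': array([0.303, 0.953, 0.001]), 'L': np.float64(0.1461), 'W': np.float64(0.0267), 'yaw': np.float64(72.34), 'slope': np.float64(0.06)}
```

View pics/w2.png

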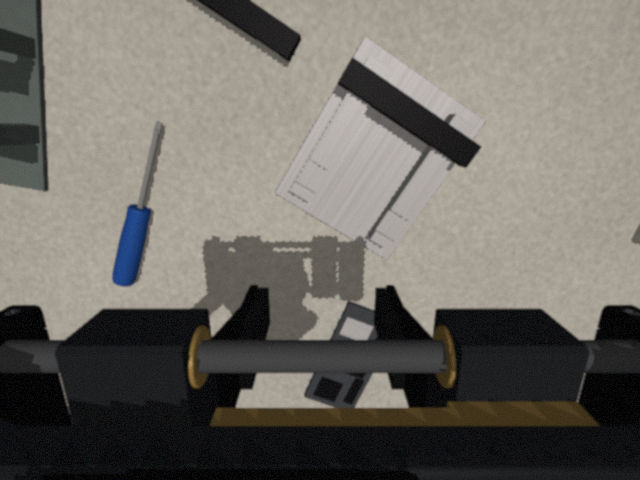

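The short bar now lies flat (wrist px 190–300, 0–60, cut by the edge). I widen the wrist view so that both the bar and base are fully in one picture.

Request:
move_arm(
  motion="0.2 0.15 -0.2 -0.45 0;0.2 0.15 -0.2 -0.45 0;0.2 0.15 -0.2 -0.45 0;0.2 0.15 -0.2 -0.45 0;0.2 0.15 -0.2 -0.45 0;0.2 0.15 -0.2 -0.45 0",
)

```text
time: 9.45
position: [0.4685, -0.153, 0.3382]
tool_rot: [0.992, 0.123, -0.001, -0.001]
ft_force: [-0.7, 0.3, -0.4]
grip_width: 0.0523
grip_force: 0.0
```

```bash
cat > meas.py <<'E'
from seg import *
def rect(X):
    (c,s,a)=cv2.minAreaRect((X[:,:2]*1000).astype(np.float32)); b=cv2.boxPoints((c,s,a))
    e=[b[1]-b[0],b[2]-b[1]]; l=max(e,key=np.linalg.norm); l=l*np.sign(l[0])
    return np.round(c,1),np.round(sorted(s),1),round(np.degrees(np.arctan2(l[1],l[0])),2)
def top_faces(P,d,im,boxes):
    out={}
    for n,(cx,cy,r,z0,z1,dark) in boxes.items():
        k=(np.hypot(P[...,0]-cx,P[...,1]-cy)<r)&(P[...,2]>z0)&(P[...,2]<z1)&(d>0)
        if dark: k&=im.max(2)<50
        q=k.astype(np.uint8); N,l,s,_=cv2.connectedComponentsWithStats(q)
        if N<2: print(n,"none"); continue
        i=1+np.argmax(s[1:,4]); print(n,s[i,4],rect(P[l==i]),"z",np.median(P[l==i][:,2]).round(4)); out[n]=P[l==i]
    return out
E
python3 - <<'E'
from meas import *
B={"short":(.62,-.066,.1,.014,.026,1),"placed":(.563,-.258,.1,.034,.046,1),"plate":(.515,-.243,.135,.004,.06,0),"rails":(.49,-.18,.12,.027,.034,0)}
for n in("wrist","scene","top"):
    m,im,d=cam(n); np.savez(n+"3.npz",im=im,d=d,p=m["position"],a=att(m),K=m["mtx"]); print(n,"zero depth",(d==0).sum()); top_faces(cloud(m,d),d,im,B)
to(.62,-.06,.21,72.5)
E
```

```text
wrist zero depth 1229
short 2708 (array([617.5, -64. ]), array([ 23.1, 148. ]), np.float32(72.5)) z 0.0205
placed 2451 (array([ 563. , -258.1]), array([ 23.8, 148.5]), np.float32(72.61)) z 0.0406
plate 15803 (array([ 515.3, -244.2]), array([151. , 180.4]), np.float32(-17.43)) z 0.0099
rails 1234 (array([ 524.5, -194.4]), array([24.9, 88.6]), np.float32(-16.9)) z 0.0306
scene zero depth 1698
short 684 (array([620.1, -65.8]), array([ 26.8, 148.3]), np.float32(73.37)) z 0.0202
placed 831 (array([ 564.7, -260.2]), array([ 27.2, 148.2]), np.float32(71.8)) z 0.0399
plate 5185 (array([ 508.2, -241.2]), array([150.6, 201. ]), np.float32(-17.51)) z 0.0117
rails 351 (array([ 506.9, -188.3]), array([ 24.7, 104.8]), np.float32(-17.56)) z 0.0302
top zero depth 1265
short 414 (array([617.7, -62.6]), array([ 22.2, 145.3]), np.float32(72.76)) z 0.02
placed 183 (array([ 579.5, -204.2]), array([23.3, 38.7]), np.float32(69.34)) z 0.0397
plate 707 (array([ 573.5, -208. ]), array([50.5, 95.8]), np.float32(-18.52)) z 0.0287
rails 102 (array([ 554.9, -201.8]), array([22.6, 28.2]), np.float32(-15.75)) z 0.03
t 9.6 pos [ 0.4684 -0.1534  0.3377] yaw 14.04 F [ 0.5  0.3 -0.2] w 0.0522 g 0.0
 shift [ 0.8488 -0.2691  0.6384] turn -0.3248
```

Wrist measurement is consistent: plate 180×151 mm, centre (515.3, −244.2), yaw −17.43°; placed bar at base (49.7, 1.0); short bar at (617.5, −64.0). I regrasp it at its middle.

Request:
move_arm(
  motion="0.2 0.835 -0.251 0.6 -0.3252;0.2 0.835 -0.251 0.6 -0.3252;0.2 0.835 -0.251 0.6 -0.3252;0.2 0.835 -0.251 0.6 -0.3252;0.2 0.835 -0.251 0.6 -0.3252;0.2 0.835 -0.251 0.6 -0.3252;0.2 0.835 -0.251 0.6 -0.3252;0.2 0.835 -0.251 0.6 -0.3252;0.2 0.835 -0.251 0.6 -0.3252;0.2 0.835 -0.251 0.6 -0.3252;0.2 0.835 -0.251 0.6 -0.3252",
)

```text
time: 10.52
position: [0.6188, -0.0645, 0.2188]
tool_rot: [0.807, 0.591, -0.0, -0.0]
ft_force: [-0.1, 0.0, -0.1]
grip_width: 0.0526
grip_force: 0.0
```

```bash
python3 - <<'E'
from h import *
to(.6183,-.0642,.012,72.57)
E
```

```text
t 10.52 pos [ 0.6188 -0.0645  0.2188] yaw 72.41 F [-0.1  0.  -0.1] w 0.0526 g 0.0
 shift [ 7.0000e-04 -2.6000e-03  1.0341e+00] turn -0.0009
```

Request:
move_arm(
  motion="0.2 0 -0.003 0.2 0;0.2 0 -0.003 0.4 0;0.2 0 -0.003 0.6 0;0.2 0 -0.003 0.8 0;0.2 0 -0.003 0.95 0;0.2 0 -0.003 1 0;0.2 0 -0.003 1 0",
)

```text
time: 11.1
position: [0.6164, -0.0637, 0.0166]
tool_rot: [0.806, 0.591, -0.002, -0.002]
ft_force: [-0.4, -0.1, 0.6]
grip_width: 0.0523
grip_force: 0.0
```

Request:
move_arm(
  motion="0.2 0 0 0.025 0;0.2 0 0 0.025 0;-1 0 0 0.025 0;-1 0 0 0.025 0;-1 0 0 0.025 0;-1 0 0 0.025 0;-1 0 0 0.025 0;-1 0 0 0.025 0",
  newtons=20,
)

```text
time: 11.77
position: [0.6188, -0.0639, 0.0149]
tool_rot: [0.806, 0.592, 0.0, 0.0]
ft_force: [-0.5, 0.1, 2.8]
grip_width: 0.0239
grip_force: 20.0
```

```bash
python3 - <<'E'
from h import *
to(.4684,-.2294,.1,72.57)
E
```

```text
t 11.77 pos [ 0.6188 -0.0639  0.0149] yaw 72.6 F [-0.5  0.1  2.8] w 0.0239 g 20.0
 shift [-1.0143 -0.47   -0.4255] turn 0.0001
```

Request:
move_arm(
  motion="-1 0 0 -0.2 0;-1 0 0 -0.42 0;-1 -0.1 -0.05 -0.45 0;-1 -0.3 -0.14 -0.45 0;-1 -0.5 -0.235 -0.45 0;-1 -0.5 -0.235 -0.45 0;-1 -0.5 -0.235 -0.45 0",
)

```text
time: 12.35
position: [0.5419, -0.1468, 0.1043]
tool_rot: [0.807, 0.59, -0.0, -0.001]
ft_force: [-0.1, -0.5, -0.7]
grip_width: 0.024
grip_force: 20.0
```

Request:
move_arm(
  motion="-1 -0.2 -0.09 0 0;-1 -0.4 -0.19 0 0;-1 -0.513 -0.234 0 0;-1 -0.513 -0.234 0 0;-1 -0.513 -0.234 0.1 0;-1 -0.513 -0.234 0.22 0;-1 -0.513 -0.234 0.22 0;-1 -0.513 -0.234 0.22 0",
)

```text
time: 13.02
position: [0.4687, -0.2279, 0.0594]
tool_rot: [0.806, 0.592, -0.0, -0.001]
ft_force: [-0.3, -0.4, -0.8]
grip_width: 0.024
grip_force: 20.0
```

```bash
python3 - <<'E'
from h import *
to(.4687,-.2291,.035,72.57)
E
```

```text
t 13.02 pos [ 0.4687 -0.2279  0.0594] yaw 72.65 F [-0.3 -0.4 -0.8] w 0.024 g 20.0
 shift [-0.0058  0.0021  0.122 ] turn 0.0005
```

Request:
move_arm(
  motion="-1 -0.006 0.002 0.03 0;-1 -0.006 0.002 0.05 0;-1 -0.006 0.002 0.06 0;-1 -0.006 0.002 0.07 0;-1 -0.006 0.002 0.08 0;-1 -0.006 0.002 0.09 0;-1 -0.006 0.002 0.09 0",
)

```text
time: 13.6
position: [0.4684, -0.2304, 0.0422]
tool_rot: [0.806, 0.592, -0.0, -0.0]
ft_force: [-0.1, 0.0, -1.3]
grip_width: 0.0237
grip_force: 20.0
```

```bash
python3 - <<'E'
from h import *
to(.4687,-.2291,.035,72.57)
E
```

```text
t 13.6 pos [ 0.4684 -0.2304  0.0422] yaw 72.59 F [-0.1  0.  -1.3] w 0.0237 g 20.0
 shift [ 0.0068 -0.0003  0.036 ] turn 0.0001
```

Request:
move_arm(
  motion="-1 0.003 0 0.008 0;-1 0.003 0 0.014 0;-1 0.003 0 0.02 0;-1 0.003 0 0.026 0;-1 0.003 0 0.031 0;-1 0.003 0 0.031 0",
  newtons=10,
)

```text
time: 14.1
position: [0.4686, -0.2298, 0.0359]
tool_rot: [0.806, 0.592, -0.0, -0.0]
ft_force: [-0.8, -0.7, 0.2]
grip_width: 0.0235
grip_force: 10.0
```

```bash
python3 - <<'E'
from h import *
to(.4687,-.2291,.035,72.57)
E
```

```text
t 14.1 pos [ 0.4686 -0.2298  0.0359] yaw 72.59 F [-0.8 -0.7  0.2] w 0.0235 g 10.0
 shift [ 0.0038 -0.0004  0.0047] turn 0.0001
```

Request:
move_arm(
  motion="-1 0 0 0.005 0;-1 0 0 0.005 0;0.2 0 0 0.005 0;0.2 0 0 0.005 0;0.2 0 0 0.005 0;0.2 0 0 0.005 0;0.2 0 0 -0.1 0;0.2 0 0 -0.3 0;0.2 0 0 -0.5 0;0.2 0 0 -0.7 0;0.2 0 0 -0.9 0;0.2 0 0 -0.98 0",
)

```text
time: 15.1
position: [0.4707, -0.2313, 0.2377]
tool_rot: [0.806, 0.592, 0.001, 0.005]
ft_force: [-0.4, -0.2, -0.3]
grip_width: 0.0522
grip_force: 0.0
```

Request:
move_arm(
  motion="0.2 0.367 -0.116 -0.5 0.325;0.2 0.367 -0.116 -0.5 0.325;0.2 0.367 -0.116 -0.5 0.325;0.2 0.367 -0.116 -0.5 0.325;0.2 0.367 -0.116 -0.5 0.325;0.2 0.367 -0.116 -0.5 0.325;0.2 0.367 -0.116 -0.5 0.325;0.2 0.367 -0.116 -0.5 0.325;0.2 0.367 -0.116 -0.5 0.325;0.2 0.367 -0.116 -0.5 0.325",
)

```text
time: 15.93
position: [0.4682, -0.1527, 0.3321]
tool_rot: [0.992, 0.124, -0.0, -0.0]
ft_force: [-0.1, 0.2, 0.2]
grip_width: 0.0516
grip_force: 0.0
```

```bash
python3 - <<'E'
from meas import *
B={"short":(.468,-.23,.1,.034,.046,1),"placed":(.563,-.258,.1,.034,.046,1),"plate":(.515,-.243,.135,.004,.06,0)}
for n in("wrist",):
    m,im,d=cam(n); P=cloud(m,d); o=top_faces(P,d,im,{k:v for k,v in B.items()})
    X=o["short"]; A=np.c_[X[:,:2]-X[:,:2].mean(0),np.ones(len(X))]; print("tilt",np.linalg.lstsq(A,X[:,2],rcond=None)[0])
to(.479,.237,.25,3.7)
E
```

```text
short 2094 (array([ 468.8, -229.6]), array([ 23. , 148.7]), np.float32(72.54)) z 0.0407
placed 2509 (array([ 563. , -258.1]), array([ 23.8, 148.1]), np.float32(72.53)) z 0.0406
plate 16358 (array([ 515.4, -244.6]), array([151.7, 180.5]), np.float32(-17.4)) z 0.0276
tilt [ 0.00081956 -0.0008658   0.04070624]
t 15.98 pos [ 0.4682 -0.1528  0.3321] yaw 14.25 F [-0.   0.3 -0.2] w 0.0518 g 0.0
 shift [ 0.5319 -1.8757  0.4104] turn 0.0586
```

Short bar is seated: level, top at 40.7 mm like the placed one, at base (−49.0, 0.3). Next the middle long bar.

Request:
move_arm(
  motion="0.2 0.266 -0.94 0.2 0;0.2 0.266 -0.94 0.2 0;0.2 0.266 -0.94 0.2 0;0.2 0.266 -0.94 0.2 0;0.2 0.266 -0.94 0.2 0;0.2 0.266 -0.94 0.2 0",
)

```text
time: 16.48
position: [0.4723, 0.0476, 0.2908]
tool_rot: [0.992, 0.127, -0.002, -0.002]
ft_force: [-1.0, -0.0, 0.1]
grip_width: 0.0521
grip_force: 0.0
```

Request:
move_arm(
  motion="0.2 0.266 -0.94 0.2 0.0586;0.2 0.266 -0.94 0.2 0.0586;0.2 0.266 -0.94 0.2 0.0586;0.2 0.266 -0.94 0.2 0.0586;0.2 0.266 -0.94 0.2 0.0586;0.2 0.266 -0.94 0.2 0.0586;0.2 0.266 -0.94 0.2 0.0586;0.2 0.266 -0.94 0.2 0.0586",
)

```text
time: 17.15
position: [0.4802, 0.2371, 0.2521]
tool_rot: [0.999, 0.032, -0.0, 0.0]
ft_force: [-0.4, -0.7, -1.1]
grip_width: 0.0521
grip_force: 0.0
```

```bash
python3 - <<'E'
from h import *
to(.4796,.237,.113,3.7)
E
```

```text
t 17.15 pos [0.4802 0.2371 0.2521] yaw 3.64 F [-0.4 -0.7 -1.1] w 0.0521 g 0.0
 shift [-2.800e-03  3.000e-04  6.953e-01] turn -0.0003
```

Request:
move_arm(
  motion="0.2 -0.003 0 0.2 0;0.2 -0.003 0 0.4 0;0.2 -0.003 0 0.6 0;0.2 -0.003 0 0.695 0;0.2 -0.003 0 0.695 0;0.2 -0.003 0 0.695 0;-1 -0.003 0 0.695 0;-1 -0.003 0 0.695 0;-1 -0.003 0 0.695 0;-1 -0.003 0 0.695 0;-1 -0.003 0 0.695 0;-1 -0.003 0 0.695 0",
  newtons=15,
)

```text
time: 18.15
position: [0.4799, 0.2378, 0.114]
tool_rot: [1.0, 0.031, 0.001, -0.0]
ft_force: [-0.1, -0.6, 5.0]
grip_width: 0.0239
grip_force: 15.0
```

Request:
move_arm(
  motion="-1 -0.014 0 -0.02 0;-1 -0.029 0 -0.041 0;-1 -0.058 0 -0.082 0;-1 -0.086 0 -0.123 0;-1 -0.115 0 -0.164 0;-1 -0.115 0 -0.35 0;-1 -0.115 0 -0.5 0;-1 -0.115 0 -0.65 0;-1 -0.115 0 -0.65 0;-1 -0.115 0 -0.65 0",
)

```text
time: 18.98
position: [0.4569, 0.2365, 0.2455]
tool_rot: [1.0, 0.031, 0.002, -0.001]
ft_force: [0.1, -0.3, -2.5]
grip_width: 0.0237
grip_force: 15.0
```

```bash
python3 - <<'E'
from h import *
to(.60,-.07,.24,-17.43)
E
```

```text
t 18.98 pos [0.4569 0.2365 0.2455] yaw 3.57 F [ 0.1 -0.3 -2.5] w 0.0237 g 15.0
 shift [0.6188 1.5743 0.0273] turn 0.1167
```

Request:
move_arm(
  motion="-1 0.302 0.819 0 0;-1 0.302 0.819 0 0;-1 0.302 0.819 0 0;-1 0.302 0.819 0 0;-1 0.302 0.819 0 0;-1 0.302 0.819 0 0",
)

```text
time: 19.48
position: [0.5269, 0.0739, 0.2415]
tool_rot: [1.0, 0.029, -0.001, 0.0]
ft_force: [0.1, 1.4, -0.9]
grip_width: 0.0238
grip_force: 15.0
```

Request:
move_arm(
  motion="-1 0.302 0.819 0.2 0.1167;-1 0.302 0.819 0.2 0.1167;-1 0.302 0.819 0.3 0.1167;-1 0.302 0.819 0.4 0.1167;-1 0.302 0.819 0.5 0.1167;-1 0.302 0.819 0.6 0.1167;-1 0.302 0.819 0.675 0.1167;-1 0.302 0.819 0.675 0.1167;-1 0.302 0.819 0.675 0.1167",
)

```text
time: 20.23
position: [0.5954, -0.0812, 0.1065]
tool_rot: [0.989, -0.151, -0.003, -0.001]
ft_force: [0.1, 0.2, -1.1]
grip_width: 0.0241
grip_force: 15.0
```

```bash
python3 - <<'E'
from h import *
to(.598,-.083,.063,-17.43)
E
```

```text
t 20.23 pos [ 0.5954 -0.0812  0.1065] yaw -17.39 F [ 0.1  0.2 -1.1] w 0.0241 g 15.0
 shift [0.0149 0.0049 0.2176] turn 0.0002
```

Request:
move_arm(
  motion="-1 0 0 0.12 0;-1 0 0 0.22 0;-1 0.025 0 0.253 0;-1 0.049 0 0.287 0;-1 0.068 0 0.325 0;-1 0.086 0 0.362 0;-1 0.095 0 0.39 0;-1 0.103 0 0.417 0;-1 0.108 0 0.438 0;-1 0.112 0 0.458 0;-1 0.1145 0 0.47 0;-1 0.1145 0 0.47 0",
  newtons=10,
)

```text
time: 21.23
position: [0.6189, -0.0902, 0.0136]
tool_rot: [0.988, -0.152, -0.0, -0.0]
ft_force: [0.2, -1.1, -0.9]
grip_width: 0.0238
grip_force: 10.0
```

```bash
python3 - <<'E'
from h import *
to(.62,-.09,.011,-17.43)
E
```

```text
t 21.23 pos [ 0.6189 -0.0902  0.0136] yaw -17.46 F [ 0.2 -1.1 -0.9] w 0.0238 g 10.0
 shift [ 0.0049 -0.0026  0.0131] turn -0.0002
```

Request:
move_arm(
  motion="-1 0 0 0.013 0;-1 0 0 0.013 0;0.2 0 0 0.013 0;0.2 0 0 0.013 0;0.2 0 0 0.013 0;0.2 0 0 0.013 0;0.2 0 0 -0.1 0;0.2 0 0 -0.3 0;0.2 0 0 -0.5 0;0.2 0 0 -0.7 0;0.2 0 0 -0.9 0;0.2 0 0 -0.98 0",
)

```text
time: 22.23
position: [0.6219, -0.0909, 0.2166]
tool_rot: [0.988, -0.152, 0.005, 0.001]
ft_force: [0.8, 0.3, -0.1]
grip_width: 0.0521
grip_force: 0.0
```

Request:
move_arm(
  motion="0.2 -0.623 0.526 -0.6 -0.175;0.2 -0.623 0.526 -0.6 -0.175;0.2 -0.623 0.526 -0.6 -0.175;0.2 -0.623 0.526 -0.6 -0.175;0.2 -0.623 0.526 -0.6 -0.175;0.2 -0.623 0.526 -0.6 -0.175;0.2 -0.623 0.526 -0.6 -0.175;0.2 -0.623 0.526 -0.6 -0.175",
)

```text
time: 22.9
position: [0.4689, -0.1529, 0.33]
tool_rot: [0.993, 0.122, 0.0, -0.0]
ft_force: [-0.3, 0.4, -0.7]
grip_width: 0.0523
grip_force: 0.0
```

```bash
python3 - <<'E'
from meas import *
B={"short":(.468,-.23,.1,.034,.046,1),"placed":(.563,-.258,.1,.034,.046,1),"plate":(.515,-.243,.135,.004,.06,0),"long":(.62,-.09,.12,.014,.026,1)}
m,im,d=cam("wrist"); top_faces(cloud(m,d),d,im,B); save("w4.png",im)
to(.62,-.09,.21,-17.43)
E
```

```text
short 2109 (array([ 468.8, -229.4]), array([ 23.4, 148.3]), np.float32(72.39)) z 0.0408
placed 2516 (array([ 563.2, -258.2]), array([ 24.2, 148.6]), np.float32(72.56)) z 0.0406
plate 16479 (array([ 515.3, -244.5]), array([151.5, 180.2]), np.float32(-17.44)) z 0.0278
long 3078 (array([608.8, -89. ]), array([ 22.6, 175.5]), np.float32(-17.48)) z 0.0205
t 22.95 pos [ 0.469  -0.1527  0.3293] yaw 14.03 F [ 0.8 -0.5  0.5] w 0.0524 g 0.0
 shift [ 0.8083 -0.121   0.5967] turn 0.1748
```

Request:
move_arm(
  motion="0.2 0.2 -0.1 -0.2 0;0.2 0.2 -0.1 -0.2 0;0.2 0.2 -0.1 -0.2 0;0.2 0.2 -0.1 -0.2 0;0.2 0.2 -0.1 -0.2 0",
)

```text
time: 23.37
position: [0.5021, -0.1235, 0.3682]
tool_rot: [0.992, 0.123, -0.002, -0.001]
ft_force: [-0.7, 0.0, 0.6]
grip_width: 0.0524
grip_force: 0.0
```

```bash
python3 - <<'E'
from meas import *
B={"short":(.468,-.23,.1,.034,.046,1),"placed":(.563,-.258,.1,.034,.046,1),"plate":(.515,-.243,.135,.004,.06,0),"long":(.62,-.09,.12,.014,.026,1)}
m,im,d=cam("wrist"); top_faces(cloud(m,d),d,im,B)
to(.6168,-.0907,.21,-17.43)
E
```

```text
short 1710 (array([ 468.6, -229.4]), array([ 23.5, 148.4]), np.float32(72.51)) z 0.0408
placed 1909 (array([ 563., -258.]), array([ 23.4, 148.2]), np.float32(72.7)) z 0.0407
plate 13378 (array([ 515.1, -244.3]), array([151.6, 180.4]), np.float32(-17.51)) z 0.0264
long 2463 (array([614.6, -90.2]), array([ 20.9, 187.1]), np.float32(-17.58)) z 0.0206
t 23.42 pos [ 0.5018 -0.1237  0.3682] yaw 14.06 F [-0.2 -0.6 -0.4] w 0.0525 g 0.0
 shift [ 0.5977 -0.0201  0.7908] turn 0.175
```

Request:
move_arm(
  motion="0.2 0.595 -0.028 0.4 0.175;0.2 0.595 -0.028 0.6 0.175;0.2 0.595 -0.028 0.8 0.175;0.2 0.595 -0.028 0.8 0.175;0.2 0.595 -0.028 0.8 0.175;0.2 0.595 -0.028 0.8 0.175;0.2 0.595 -0.028 0.8 0.175;0.2 0.595 -0.028 0.8 0.175",
)

```text
time: 24.08
position: [0.6164, -0.0903, 0.2106]
tool_rot: [0.988, -0.151, -0.0, 0.0]
ft_force: [-0.3, 0.3, 1.2]
grip_width: 0.0523
grip_force: 0.0
```

```bash
python3 - <<'E'
from h import *
to(.6159,-.0893,.013,-17.43)
E
```

```text
t 24.08 pos [ 0.6164 -0.0903  0.2106] yaw -17.43 F [-0.3  0.3  1.2] w 0.0523 g 0.0
 shift [-0.0039 -0.004   0.9882] turn 0.0
```

Request:
move_arm(
  motion="0.2 -0.003 -0.004 0.2 0;0.2 -0.003 -0.004 0.4 0;0.2 -0.003 -0.004 0.6 0;0.2 -0.003 -0.004 0.8 0;0.2 -0.003 -0.004 0.93 0;0.2 -0.003 -0.004 0.985 0;0.2 -0.003 -0.004 0.985 0;-1 -0.003 -0.004 0.985 0;-1 -0.003 -0.004 0.985 0;-1 -0.003 -0.004 0.985 0;-1 -0.003 -0.004 0.985 0;-1 -0.003 -0.004 0.985 0",
  newtons=20,
)

```text
time: 25.08
position: [0.6174, -0.089, 0.0147]
tool_rot: [0.988, -0.152, 0.001, 0.0]
ft_force: [-0.0, 0.7, 0.2]
grip_width: 0.0269
grip_force: 0.0
```

```bash
python3 - <<'E'
from h import *
to(.502,-.2908,.1,-17.43)
E
```

```text
t 25.08 pos [ 0.6174 -0.089   0.0147] yaw -17.45 F [-0.   0.7  0.2] w 0.0269 g 0.0
 shift [-0.248   1.1356 -0.4264] turn -0.0001
```

Request:
move_arm(
  motion="-1 0 0 0 0;-1 0 0 0 0;-1 0 0 0 0;-1 0 0 0 0",
)

```text
time: 25.42
position: [0.6172, -0.089, 0.0144]
tool_rot: [0.988, -0.152, 0.001, 0.0]
ft_force: [-0.6, -0.0, 6.8]
grip_width: 0.0237
grip_force: 20.0
```

```bash
cat >> h.py <<'E'
def avg(n=5):
    L=[]
    for i in range(n): L.append(robot.get_obs()["position"]); robot.camera("top")
    L=np.array(L)*1000; print("avg",L.mean(0).round(2),"sd",L.std(0).round(2))
E
python3 - <<'E'
from h import *
avg(); to(.502,-.2908,.1,-17.43)
E
```

```text
avg [617.19 -89.    14.41] sd [0.01 0.02 0.01]
t 25.67 pos [ 0.6172 -0.089   0.0144] yaw -17.44 F [-1.6  0.   6.8] w 0.0239 g 20.0
 shift [-0.247   1.1353 -0.4279] turn -0.0001
```

Request:
move_arm(
  motion="-1 0 0 -0.2 0;-1 0 0 -0.4 0;-1 -0.04 0.2 -0.5 0;-1 -0.08 0.4 -0.5 0;-1 -0.12 0.57 -0.5 0;-1 -0.12 0.57 -0.5 0;-1 -0.12 0.57 -0.5 0",
)

```text
time: 26.25
position: [0.5583, -0.192, 0.1131]
tool_rot: [0.988, -0.154, -0.0, -0.0]
ft_force: [-0.1, 1.0, -1.9]
grip_width: 0.0236
grip_force: 20.1
```

Request:
move_arm(
  motion="-1 -0.04 0.2 0 0;-1 -0.08 0.4 0 0;-1 -0.121 0.565 0 0;-1 -0.121 0.565 0.1 0;-1 -0.121 0.565 0.2 0;-1 -0.121 0.565 0.2 0;-1 -0.121 0.565 0.2 0;-1 -0.121 0.565 0.2 0",
)

```text
time: 26.92
position: [0.5033, -0.2899, 0.0734]
tool_rot: [0.989, -0.151, 0.0, -0.0]
ft_force: [0.9, -0.5, 0.2]
grip_width: 0.0238
grip_force: 20.1
```

```bash
python3 - <<'E'
from h import *
avg(3); to(.5031,-.2911,.0484,-17.43)
E
```

```text
avg [ 503.47 -290.22   73.78] sd [0.15 0.23 0.31]
t 27.07 pos [ 0.5035 -0.2906  0.0742] yaw -17.38 F [ 0.2 -0.2 -1.2] w 0.0235 g 20.1
 shift [-0.0012  0.0031  0.129 ] turn 0.0003
```

Request:
move_arm(
  motion="-1 -0.001 0.003 0.04 0;-1 -0.001 0.003 0.07 0;-1 -0.001 0.003 0.085 0;-1 -0.001 0.003 0.095 0;-1 -0.001 0.003 0.103 0;-1 -0.001 0.003 0.11 0;-1 -0.001 0.003 0.11 0;-1 -0.001 0.003 0.11 0",
  newtons=12,
)

```text
time: 27.73
position: [0.5023, -0.2913, 0.0518]
tool_rot: [0.988, -0.152, 0.0, -0.0]
ft_force: [0.2, 2.0, 4.8]
grip_width: 0.0241
grip_force: 12.0
```

```bash
python3 - <<'E'
from h import *
avg(2); to(.5031,-.2911,.0484,-17.43)
E
```

```text
avg [ 502.27 -291.31   51.82] sd [0. 0. 0.]
t 27.83 pos [ 0.5023 -0.2913  0.0518] yaw -17.47 F [0.4 2.5 5.4] w 0.0238 g 12.0
 shift [ 0.0036 -0.0023  0.0169] turn -0.0002
```

```bash
python3 - <<'E'
from meas import *
m,im,d=cam("scene"); P=cloud(m,d)
ex=np.array([np.cos(np.radians(-17.43)),np.sin(np.radians(-17.43))]);ey=np.array([-ex[1],ex[0]])
c=np.array([.5031,-.2911]); q=P[...,:2]-c; a=q@ex; b=q@ey
k=(im.max(2)<50)&(np.abs(a)<.1)&(np.abs(b)<.02)&(P[...,2]>.03)&(P[...,2]<.08)
for lo in np.arange(-.1,.1,.02):
    z=P[...,2][k&(a>lo)&(a<lo+.02)]
    if len(z)>5: print(round(lo+.01,2),len(z),np.percentile(z,[50,90,97]).round(4))
cc=(att(m).T@(np.array([.503,-.291,.05])-m["position"])); u,v=(m["mtx"]@cc/cc[2])[:2].astype(int)
save("s5.png",cv2.resize(im[v-75:v+75,u-100:u+100],None,fx=4,fy=4,interpolation=cv2.INTER_CUBIC))
E
```

```text
-0.07 40 [0.0619 0.0637 0.0641]
-0.05 49 [0.0604 0.0618 0.0625]
-0.03 80 [0.0595 0.0616 0.0624]
-0.01 97 [0.0586 0.0609 0.0644]
0.01 228 [0.0577 0.0721 0.0779]
0.03 111 [0.0557 0.0582 0.0594]
0.05 190 [0.0525 0.0558 0.057 ]
0.07 132 [0.0535 0.0555 0.0564]
0.09 169 [0.0502 0.0538 0.0546]
```

View pics/s5.png

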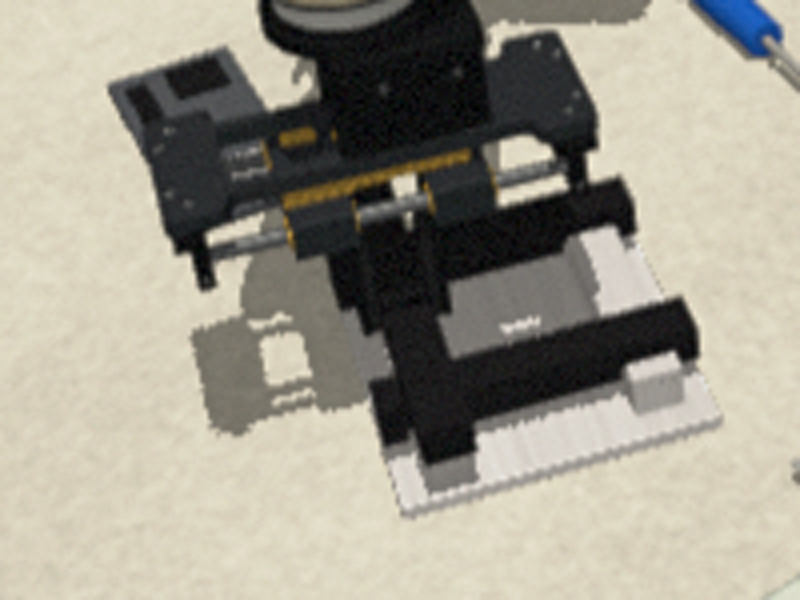

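The bar's far end has dropped in (top ≈54 mm), but the near end still rides the short bar's edge (top ≈62 mm). I lift slightly, shift about 1 mm along +x and lower again.

Request:
move_arm(
  motion="-1 0 0 -0.008 0;-1 0.003 0 -0.01 0;-1 0.006 0 -0.01 0;-1 0.006 0 0 0;-1 0.006 0 0.005 0;-1 0.006 0 0.01 0;-1 0.006 0 0.01 0",
)

```text
time: 28.47
position: [0.5031, -0.2919, 0.0489]
tool_rot: [0.988, -0.152, -0.0, 0.0]
ft_force: [-0.3, -0.5, -0.5]
grip_width: 0.0241
grip_force: 12.0
```

```bash
cat >> meas.py <<'E'
def prof(c):
    m,im,d=cam("scene"); P=cloud(m,d)
    ex=np.array([np.cos(np.radians(-17.43)),np.sin(np.radians(-17.43))]);ey=np.array([-ex[1],ex[0]])
    q=P[...,:2]-np.array(c); a=q@ex; b=q@ey
    k=(im.max(2)<50)&(np.abs(a)<.1)&(np.abs(b)<.02)&(P[...,2]>.03)&(P[...,2]<.08)
    print([(round(lo+.01,2),np.percentile(P[...,2][k&(a>lo)&(a<lo+.02)],90).round(4)) for lo in np.arange(-.1,.1,.02) if (k&(a>lo)&(a<lo+.02)).sum()>5])
E
python3 - <<'E'
from meas import *
avg(1); to(.5031,-.2911,.0484,-17.43); prof((.5031,-.2911))
E
```

```text
avg [ 503.14 -291.92   48.92] sd [0. 0. 0.]
t 28.52 pos [ 0.5031 -0.2919  0.049 ] yaw -17.46 F [ 0.1 -0.7 -0.2] w 0.0239 g 12.0
 shift [-0.0014 -0.0037  0.0029] turn -0.0002
[(np.float64(-0.07), np.float64(0.0577)), (np.float64(-0.05), np.float64(0.0571)), (np.float64(-0.03), np.float64(0.0575)), (np.float64(-0.01), np.float64(0.0575)), (np.float64(0.01), np.float64(0.0732)), (np.float64(0.03), np.float64(0.0567)), (np.float64(0.05), np.float64(0.0558)), (np.float64(0.07), np.float64(0.0558)), (np.float64(0.09), np.float64(0.0551))]
```

Request:
move_arm(
  motion="-1 0 0 0.004 0;-1 0 0 0.008 0;-1 0 0 0.008 0;-1 0 0 0.008 0;0.1 0 0 0.008 0;0.1 0 0 0.008 0;0.1 0 0 0.008 0;0.1 0 0 0.008 0",
)

```text
time: 29.23
position: [0.5032, -0.2915, 0.0473]
tool_rot: [0.988, -0.152, -0.0, -0.0]
ft_force: [0.0, 0.1, -0.2]
grip_width: 0.0424
grip_force: 0.0
```

```bash
python3 - <<'E'
from meas import *
to(.4685,-.153,.25,14); prof((.5031,-.2911))
E
```

```text
t 29.23 pos [ 0.5032 -0.2915  0.0473] yaw -17.45 F [ 0.   0.1 -0.2] w 0.0424 g 0.0
 shift [-0.373  -0.6089 -1.0133] turn -0.1747
[(np.float64(-0.07), np.float64(0.0558)), (np.float64(-0.05), np.float64(0.0553)), (np.float64(-0.03), np.float64(0.0562)), (np.float64(-0.01), np.float64(0.0567)), (np.float64(0.01), np.float64(0.0559)), (np.float64(0.03), np.float64(0.0558)), (np.float64(0.05), np.float64(0.0556)), (np.float64(0.07), np.float64(0.0559)), (np.float64(0.09), np.float64(0.0557))]
```

Request:
move_arm(
  motion="0.1 0 0 -0.1 0;0.2 0 0 -0.3 0;0.2 0 0 -0.5 0;0.2 0 0 -0.7 0;0.2 0 0 -0.9 0;0.2 0 0 -1 0;0.2 0 0 -1 0",
)

```text
time: 29.87
position: [0.5059, -0.2938, 0.2536]
tool_rot: [0.988, -0.152, 0.005, 0.003]
ft_force: [0.0, 0.1, 0.5]
grip_width: 0.0524
grip_force: 0.0
```

Request:
move_arm(
  motion="0.2 -0.373 -0.609 -0.4 -0.175;0.2 -0.373 -0.609 -0.4 -0.175;0.2 -0.373 -0.609 -0.4 -0.175;0.2 -0.373 -0.609 -0.4 -0.175;0.2 -0.373 -0.609 -0.4 -0.175;0.2 -0.373 -0.609 -0.4 -0.175;0.2 -0.373 -0.609 -0.4 -0.175",
)

```text
time: 30.45
position: [0.4683, -0.1528, 0.3268]
tool_rot: [0.993, 0.122, -0.001, -0.0]
ft_force: [0.1, 0.2, 0.1]
grip_width: 0.0523
grip_force: 0.0
```

```bash
python3 - <<'E'
from meas import *
B={"long2":(.502,-.291,.11,.048,.06,1),"plate":(.515,-.243,.135,.004,.06,0)}
m,im,d=cam("wrist"); P=cloud(m,d); X=top_faces(P,d,im,B)["long2"]
A=np.c_[X[:,:2]-X[:,:2].mean(0),np.ones(len(X))]; print("tilt",np.linalg.lstsq(A,X[:,2],rcond=None)[0])
k=(im.max(2)<50)&(P[...,2]>.036)&(P[...,2]<.045)&(np.hypot(P[...,0]-.515,P[...,1]+.243)<.13)
n,l,s,_=cv2.connectedComponentsWithStats(k.astype(np.uint8))
for i in range(1,n):
    if s[i,4]>200: print(s[i,4],rect(P[l==i]))
to(.4755,.311,.25,3.7)
E
```

```text
long2 3242 (array([ 501. , -291.8]), array([ 25. , 187.6]), np.float32(-17.52)) z 0.0546
plate 17809 (array([ 514.6, -247.1]), array([158.2, 190.1]), np.float32(-16.93)) z 0.0309
tilt [-0.01990848 -0.06012318  0.05438073]
3931 (array([ 521.3, -227. ]), array([114.2, 185.5]), np.float32(-17.5))
t 30.5 pos [ 0.4683 -0.1534  0.3264] yaw 13.95 F [ 0.2 -0.2 -0.7] w 0.0521 g 0.0
 shift [ 0.5946 -2.2446  0.3821] turn 0.0569
```

First long bar is seated (top 54.6 mm, base (0.65, −49.5)). On to the last bar.

Request:
move_arm(
  motion="0.2 0.255 -1 0.1 0;0.2 0.255 -1 0.1 0;0.2 0.255 -1 0.1 0;0.2 0.255 -1 0.1 0;0.2 0.255 -1 0.1 0;0.2 0.255 -1 0.1 0",
)

```text
time: 31.0
position: [0.4679, 0.0588, 0.3054]
tool_rot: [0.992, 0.124, -0.002, -0.002]
ft_force: [-0.3, -0.1, -0.7]
grip_width: 0.0522
grip_force: 0.0
```

Request:
move_arm(
  motion="0.2 0.255 -1 0.1 0;0.2 0.255 -1 0.1 0;0.2 0.255 -1 0.1 0;0.2 0.255 -1 0.1 0;0.2 0.255 -1 0.1 0;0.2 0.255 -1 0.1 0",
)

```text
time: 31.5
position: [0.4704, 0.2648, 0.2854]
tool_rot: [0.992, 0.124, -0.001, -0.002]
ft_force: [-0.1, -0.0, 0.5]
grip_width: 0.0521
grip_force: 0.0
```

Request:
move_arm(
  motion="0.2 0.064 -0.234 0.18 0.057;0.2 0.064 -0.234 0.18 0.057;0.2 0.064 -0.234 0.18 0.057;0.2 0.064 -0.234 0.18 0.057;0.2 0.064 -0.234 0.18 0.057;0.2 0.064 -0.234 0.18 0.057",
)

```text
time: 32.0
position: [0.4725, 0.3068, 0.252]
tool_rot: [0.999, 0.032, 0.0, 0.0]
ft_force: [0.0, 0.5, 1.0]
grip_width: 0.0524
grip_force: 0.0
```

```bash
python3 - <<'E'
from h import *
to(.472,.308,.113,3.7)
E
```

```text
t 32.0 pos [0.4725 0.3068 0.252 ] yaw 3.7 F [0.  0.5 1. ] w 0.0524 g 0.0
 shift [-0.0019 -0.0063  0.695 ] turn 0.0
```

Request:
move_arm(
  motion="0.2 -0.002 -0.006 0.2 0;0.2 -0.002 -0.006 0.4 0;0.2 -0.002 -0.006 0.6 0;0.2 -0.002 -0.006 0.7 0;0.2 -0.002 -0.006 0.7 0;0.2 -0.002 -0.006 0.7 0;-1 -0.002 -0.006 0.7 0;-1 -0.002 -0.006 0.7 0;-1 -0.002 -0.006 0.7 0;-1 -0.002 -0.006 0.7 0;-1 -0.002 -0.006 0.7 0;-1 -0.002 -0.006 0.7 0",
  newtons=15,
)

```text
time: 33.0
position: [0.4715, 0.3095, 0.1125]
tool_rot: [0.999, 0.033, 0.001, -0.0]
ft_force: [-0.3, -0.6, 3.9]
grip_width: 0.0239
grip_force: 15.0
```

Request:
move_arm(
  motion="-1 -0.014 0 -0.02 0;-1 -0.029 0 -0.041 0;-1 -0.058 0 -0.082 0;-1 -0.086 0 -0.123 0;-1 -0.115 0 -0.164 0;-1 -0.115 0 -0.35 0;-1 -0.115 0 -0.5 0;-1 -0.115 0 -0.65 0;-1 -0.115 0 -0.65 0;-1 -0.115 0 -0.65 0",
)

```text
time: 33.83
position: [0.4484, 0.3083, 0.2441]
tool_rot: [0.999, 0.033, 0.002, -0.001]
ft_force: [0.1, 0.2, -1.0]
grip_width: 0.0241
grip_force: 15.0
```

```bash
python3 - <<'E'
from h import *
to(.598,-.083,.11,-17.43)
E
```

```text
t 33.83 pos [0.4484 0.3083 0.2441] yaw 3.81 F [ 0.1  0.2 -1. ] w 0.0241 g 15.0
 shift [0.6162 2.0019 0.6706] turn 0.118
```

Request:
move_arm(
  motion="-1 0.308 1 0 0;-1 0.308 1 0 0;-1 0.308 1 0 0;-1 0.308 1 0 0;-1 0.308 1 0 0;-1 0.308 1 0 0;-1 0.308 1 0 0",
)

```text
time: 34.42
position: [0.5222, 0.1101, 0.2401]
tool_rot: [1.0, 0.031, -0.002, -0.0]
ft_force: [-0.2, 0.8, -1.1]
grip_width: 0.024
grip_force: 15.0
```

Request:
move_arm(
  motion="-1 0.308 1 0.2 0.118;-1 0.308 1 0.2 0.118;-1 0.308 1 0.3 0.118;-1 0.308 1 0.4 0.118;-1 0.308 1 0.5 0.118;-1 0.308 1 0.6 0.118;-1 0.308 1 0.67 0.118;-1 0.308 1 0.67 0.118;-1 0.308 1 0.67 0.118;-1 0.308 1 0.67 0.118",
)

```text
time: 35.25
position: [0.5974, -0.0815, 0.1082]
tool_rot: [0.989, -0.151, 0.0, -0.0]
ft_force: [0.3, 0.2, -0.4]
grip_width: 0.0238
grip_force: 15.0
```

```bash
python3 - <<'E'
from h import *
to(.598,-.083,.063,-17.43)
E
```

```text
t 35.25 pos [ 0.5974 -0.0815  0.1082] yaw -17.35 F [ 0.3  0.2 -0.4] w 0.0238 g 15.0
 shift [0.0051 0.0063 0.2261] turn 0.0004
```

Same levelling as before (2 mm higher start), then release and go straight to the wider viewing pose.

Request:
move_arm(
  motion="-1 0 0 0.12 0;-1 0 0 0.23 0;-1 0.025 0 0.262 0;-1 0.049 0 0.296 0;-1 0.068 0 0.334 0;-1 0.086 0 0.37 0;-1 0.095 0 0.398 0;-1 0.103 0 0.425 0;-1 0.108 0 0.446 0;-1 0.112 0 0.467 0;-1 0.1145 0 0.48 0;-1 0.1145 0 0.485 0",
  newtons=10,
)

```text
time: 36.25
position: [0.6192, -0.0902, 0.0104]
tool_rot: [0.988, -0.152, -0.0, 0.0]
ft_force: [-0.6, 0.0, 5.9]
grip_width: 0.0239
grip_force: 10.0
```

```bash
python3 - <<'E'
from h import *
to(.502,-.1235,.011,14.06)
E
```

```text
t 36.25 pos [ 0.6192 -0.0902  0.0104] yaw -17.45 F [-0.6  0.   5.9] w 0.0239 g 10.0
 shift [-0.5093  0.3346 -0.0032] turn -0.1751
```

Request:
move_arm(
  motion="0.2 0 0 0 0;0.2 0 0 0 0;0.2 0 0 0 0;0.2 0 0 0 0;0.2 0 0 -0.1 0;0.2 0 0 -0.3 0;0.2 0 0 -0.5 0;0.2 0 0 -0.7 0;0.2 0 0 -0.9 0;0.2 0 0 -1 0;0.2 0 0 -1 0",
)

```text
time: 37.17
position: [0.6227, -0.091, 0.2172]
tool_rot: [0.988, -0.152, 0.006, 0.001]
ft_force: [0.1, 0.3, 0.6]
grip_width: 0.0523
grip_force: 0.0
```

Request:
move_arm(
  motion="0.2 -0.51 0.335 -0.8 -0.175;0.2 -0.51 0.335 -0.8 -0.175;0.2 -0.51 0.335 -0.8 -0.175;0.2 -0.51 0.335 -0.8 -0.175;0.2 -0.51 0.335 -0.8 -0.175;0.2 -0.51 0.335 -0.8 -0.175;0.2 -0.51 0.335 -0.8 -0.175;0.2 -0.51 0.335 -0.8 -0.175;0.2 -0.51 0.335 -0.8 -0.175",
)

```text
time: 37.92
position: [0.5015, -0.1229, 0.3684]
tool_rot: [0.993, 0.122, -0.002, -0.001]
ft_force: [-0.1, -0.2, -0.6]
grip_width: 0.0521
grip_force: 0.0
```

```bash
python3 - <<'E'
from meas import *
B={"long2":(.502,-.291,.11,.048,.06,1),"long":(.62,-.09,.12,.014,.026,1)}
m,im,d=cam("wrist"); top_faces(cloud(m,d),d,im,B)
to(.6159,-.0893,.21,-17.43)
E
```

```text
long2 2543 (array([ 501.1, -291.9]), array([ 25.4, 186. ]), np.float32(-17.7)) z 0.0547
long 2436 (array([619. , -91.5]), array([ 21., 187.]), np.float32(-17.38)) z 0.0206
t 37.97 pos [ 0.5016 -0.1228  0.3684] yaw 14.06 F [0.2 0.4 0.7] w 0.0521 g 0.0
 shift [ 0.5951 -0.0238  0.7919] turn 0.1749
```

Request:
move_arm(
  motion="0.2 0.615 -0.012 0.4 0.175;0.2 0.615 -0.012 0.6 0.175;0.2 0.615 -0.012 0.8 0.175;0.2 0.615 -0.012 0.8 0.175;0.2 0.615 -0.012 0.8 0.175;0.2 0.615 -0.012 0.8 0.175;0.2 0.615 -0.012 0.8 0.175;0.2 0.615 -0.012 0.8 0.175",
)

```text
time: 38.63
position: [0.6205, -0.0911, 0.2103]
tool_rot: [0.989, -0.151, -0.001, 0.0]
ft_force: [0.2, -0.1, 0.2]
grip_width: 0.0521
grip_force: 0.0
```

Request:
move_arm(
  motion="0.2 0 0 0.2 0;0.2 0 0 0.4 0;0.2 0 0 0.6 0;0.2 0 0 0.8 0;0.2 0 0 0.93 0;0.2 0 0 0.985 0;0.2 0 0 0.985 0;-1 0 0 0.985 0;-1 0 0 0.985 0;-1 0 0 0.985 0;-1 0 0 0.985 0;-1 0 0 0.985 0",
  newtons=20,
)

```text
time: 39.63
position: [0.6215, -0.0915, 0.0151]
tool_rot: [0.988, -0.152, 0.001, 0.0]
ft_force: [-0.1, -0.6, 1.0]
grip_width: 0.0269
grip_force: 0.0
```

Request:
move_arm(
  motion="-1 0 0 0 0;-1 0 0 0 0;-1 0 0 0 0;-1 0 0 0 0",
)

```text
time: 39.97
position: [0.6213, -0.0914, 0.0148]
tool_rot: [0.988, -0.152, 0.001, 0.0]
ft_force: [-0.3, 0.3, 5.7]
grip_width: 0.0238
grip_force: 20.0
```

```bash
python3 - <<'E'
from h import *
avg(2); to(.5321,-.196,.11,-17.43)
E
```

```text
avg [621.34 -91.35  14.83] sd [0.01 0.   0.  ]
t 40.07 pos [ 0.6213 -0.0913  0.0148] yaw -17.45 F [-1.   1.9  6.2] w 0.0237 g 20.0
 shift [-0.2687  0.633  -0.4759] turn -0.0001
```

Request:
move_arm(
  motion="-1 0 0 -0.2 0;-1 0 0 -0.4 0;-1 -0.08 0.18 -0.45 0;-1 -0.16 0.38 -0.45 0;-1 -0.23 0.55 -0.45 0;-1 -0.263 0.633 -0.45 0;-1 -0.263 0.633 -0.45 0;-1 -0.263 0.633 -0.38 0;-1 -0.263 0.633 -0.296 0;-1 -0.263 0.633 -0.296 0;-1 -0.263 0.633 -0.296 0;-1 -0.263 0.633 -0.296 0",
)

```text
time: 41.07
position: [0.533, -0.1957, 0.073]
tool_rot: [0.988, -0.151, 0.0, -0.0]
ft_force: [0.5, -0.6, 0.2]
grip_width: 0.0236
grip_force: 20.0
```

```bash
python3 - <<'E'
from h import *
avg(3); to(.5332,-.1964,.0488,-17.43)
E
```

```text
avg [ 533.18 -195.91   73.25] sd [0.11 0.12 0.21]
t 41.22 pos [ 0.5332 -0.1962  0.0735] yaw -17.42 F [-0.8  0.3 -1.3] w 0.0237 g 20.0
 shift [0.0003 0.0012 0.1237] turn 0.0
```

Request:
move_arm(
  motion="-1 0.003 0.001 0.04 0;-1 0.003 0.001 0.07 0;-1 0.003 0.001 0.085 0;-1 0.003 0.001 0.095 0;-1 0.003 0.001 0.103 0;-1 0.003 0.001 0.11 0;-1 0.003 0.001 0.11 0;-1 0.003 0.001 0.11 0",
  newtons=12,
)

```text
time: 41.88
position: [0.533, -0.1966, 0.0507]
tool_rot: [0.988, -0.152, -0.0, -0.0]
ft_force: [-0.2, 0.9, -0.7]
grip_width: 0.0239
grip_force: 12.0
```

```bash
python3 - <<'E'
from meas import *
to(.5332,-.1964,.0488,-17.43); prof((.5332,-.1964))
E
```

```text
t 41.88 pos [ 0.533  -0.1966  0.0507] yaw -17.46 F [-0.2  0.9 -0.7] w 0.0239 g 12.0
 shift [ 0.0009 -0.0012  0.0096] turn -0.0001
[(np.float64(-0.07), np.float64(0.0577)), (np.float64(-0.05), np.float64(0.0568)), (np.float64(-0.03), np.float64(0.0579)), (np.float64(-0.01), np.float64(0.0607)), (np.float64(0.01), np.float64(0.0737)), (np.float64(0.03), np.float64(0.0576)), (np.float64(0.05), np.float64(0.0575)), (np.float64(0.07), np.float64(0.0578)), (np.float64(0.09), np.float64(0.0568))]
```

No contact force and level; lowering the last 2 mm and letting go.

Request:
move_arm(
  motion="-1 0 0 0.004 0;-1 0 0 0.008 0;-1 0 0 0.011 0;-1 0 0 0.011 0;-1 0 0 0.011 0;0.1 0 0 0.011 0;0.1 0 0 0.011 0;0.1 0 0 0.011 0;0.1 0 0 0.011 0",
)

```text
time: 42.68
position: [0.533, -0.1966, 0.0485]
tool_rot: [0.988, -0.152, -0.0, -0.0]
ft_force: [0.3, 0.7, 0.1]
grip_width: 0.0422
grip_force: 0.0
```

```bash
python3 - <<'E'
from meas import *
to(.4685,-.153,.25,14); prof((.5332,-.1964))
E
```

```text
t 42.68 pos [ 0.533  -0.1966  0.0485] yaw -17.46 F [0.3 0.7 0.1] w 0.0422 g 0.0
 shift [-0.3729 -0.1112 -1.0076] turn -0.1748
[(np.float64(-0.07), np.float64(0.0562)), (np.float64(-0.05), np.float64(0.0561)), (np.float64(-0.03), np.float64(0.0558)), (np.float64(-0.01), np.float64(0.056)), (np.float64(0.01), np.float64(0.0564)), (np.float64(0.03), np.float64(0.0561)), (np.float64(0.05), np.float64(0.0557)), (np.float64(0.07), np.float64(0.0558)), (np.float64(0.09), np.float64(0.0557))]
```

Request:
move_arm(
  motion="0.1 0 0 -0.1 0;0.2 0 0 -0.3 0;0.2 0 0 -0.5 0;0.2 0 0 -0.7 0;0.2 0 0 -0.9 0;0.2 0 0 -1 0;0.2 0 0 -1 0",
)

```text
time: 43.32
position: [0.536, -0.1982, 0.2546]
tool_rot: [0.988, -0.152, 0.006, 0.002]
ft_force: [0.5, -0.0, 0.7]
grip_width: 0.0521
grip_force: 0.0
```

Request:
move_arm(
  motion="0.2 -0.373 -0.111 -0.4 -0.175;0.2 -0.373 -0.111 -0.4 -0.175;0.2 -0.373 -0.111 -0.4 -0.175;0.2 -0.373 -0.111 -0.4 -0.175;0.2 -0.373 -0.111 -0.4 -0.175;0.2 -0.373 -0.111 -0.4 -0.175;0.2 -0.373 -0.111 -0.4 -0.175",
)

```text
time: 43.9
position: [0.4679, -0.1527, 0.3276]
tool_rot: [0.993, 0.122, -0.001, -0.001]
ft_force: [-1.0, 0.2, -1.0]
grip_width: 0.0523
grip_force: 0.0
```

```bash
python3 - <<'E'
from meas import *
B={"longA":(.502,-.291,.11,.050,.06,1),"longB":(.532,-.197,.11,.050,.06,1)}
m,im,d=cam("wrist"); top_faces(cloud(m,d),d,im,B); save("w9.png",im)
E
```

```text
longA 3131 (array([ 501.2, -292. ]), array([ 25.2, 186.7]), np.float32(-17.6)) z 0.0547
longB 3354 (array([ 530.8, -196.8]), array([ 24.3, 187. ]), np.float32(-17.53)) z 0.0546
```

View pics/w9.png

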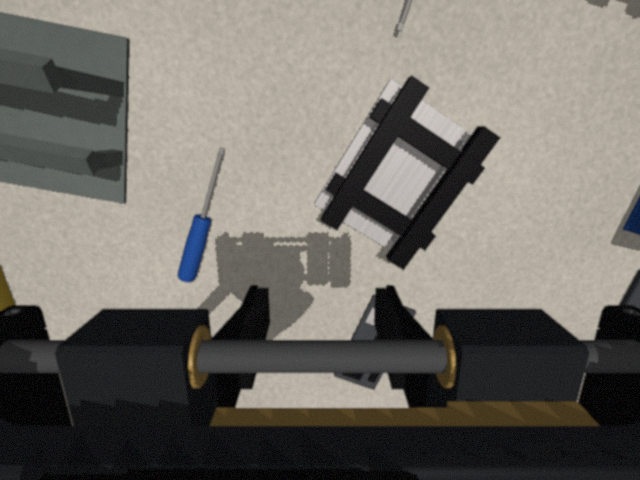

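The picture shows the finished crib (px 315–500, 75–270): two short bars with both long bars square across them over the rails, tops at 54.6 mm, and nothing else disturbed.

```bash
python3 -c "
from rig import robot
print(robot.hand_in())"
```

```text
the job is handed in; nothing more can be done
None
```

The crib is finished and handed in at about 44 s, with all four bars measured seated, level and released (long-bar tops about 54.6 mm); the hand-in call returned no verdict.

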